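Uncover the inspection port of a filter block

ROBOT

A 6-joint arm with a two-finger parallel gripper is mounted at the origin on a cart in front of the work surface, level with it; the furniture and walls round the work are solid. World frame = base frame: x ahead of the robot, y to its left, z up, the work surface at z = 0. Lengths are in m, angles in rad, forces in N, time in s.
With the tool pointing down it reaches from about 0.275 to 0.75 m from the base axis. Payload 10.2 kg.
Tool frame: the origin (TCP) lies midway between the tips of the shut fingers; the grasp point (between the pads) lies 19 mm behind it (env.hold_point_z is the distance from the TCP to the grasp point, in m); z points along the fingers, y is the line along which they close (so a half turn about z gives the same grasp; the last joint's range is limited). The gripper opens to 85 mm and grips with 20 to 120 N. Pads are 22 mm wide; open, the fingers measure 114 mm over their backs; the gripper's body (76 mm by 85 mm) begins 54 mm behind the grasp point. The pads swing forward as they close: fully open they stand 13 mm farther back than shut.
Start: joints at [-1.429, 0.313, 1.498, -0, 1.331, -0.223], TCP at [0.187, -0.49, 0.231] pointing down, gripper open.
Joint ranges: [-2.94, 2.94], [-0.97, 2.17], [0.19, 2.56], [-1.23, 4.37], [0.02, 3.11], [-2.88, 2.88]. Speed limits (rad/s): [2.39, 2.39, 3.01, 3.14, 3.14, 3.14].

INTERFACE

Orientations are given as a unit quaternion [x, y, z, w].
In Python, from bench import env, ticket, solver, grab_frame gives the robot as it stands (env), with the cameras as plain functions, the job (ticket) and the kinematics (solver). Calls block until the motion is done:
- env.reach(position, orientation): joint-space move of the TCP to a pose.
- env.movel(position, velocity=0.15, frame=None, guard=None): straight line of the TCP; frame=None keeps the orientation; velocity is the mean speed in m/s. With guard (N) it stops when the force on the tool has changed by that much, and returns True; else False.
- env.set_joints(angles): joint-space move.
- env.release() and env.close_gripper(effort=None): open the fingers fully, or close them until they stop; effort is the grip in N (None keeps the last).
- env.hold(seconds).
- solver.ik(position, orientation): joint angles nearest the present ones, or None.
- env.sense(): the state.
- grab_frame(name): name is "side" or "top"; returns a dict with "frame" (480x640x3 uint8, red, green, blue), "mtx" (3x3 intrinsics, pixels), "view" (4x4, takes a point from world to camera coordinates). Camera axes: x right, y down, z forward; pixel columns grow to the right and rows downward; lengths in m; the calibration is good to about 2 mm. A picture is of the moment at which its call begins. There is no depth.
A pose or a line that the arm cannot do raises env.MotionError and nothing moves.
- ticket.hand_in(): hands the job in; it is judged then, once.
The state is a dict: "clock": time; "joints": joint angles; "qvel": joint speeds; "joint_efforts": joint torques, N m; "position": TCP position; "ee_rot": TCP orientation; "contact_force": force on the tool from outside, world axes, zero at the start; "ft_torque": the same for the moment, N m; "finger_gap": opening from 0.0 (shut) to 1.0 (fully open); "gripper_force": force on a finger pad.
Only numpy, scipy, OpenCV 4.12 (cv2) and the standard library are available. Lean on these libraries where they do the work, as an engineer would, in place of code of your own. Each camera call takes 0.05 s, during which the arm holds its last target. There are 200 camera calls.

TASK

Open the inspection port of the metal filter block: turn the black wing knob anticlockwise (seen from above) as far as it goes, so that its locking pin lifts out of the cover, and only then swivel the flat steel cover sideways by its red fin through about a right angle, so that the port is fully uncovered. The cover opens to one side only, and a stop hidden underneath decides which, so feel which way it gives. Leave the bottle, the beaker and the spool of tubing where they stand, and let go at the end.

Things in the scene. Friction and masses are not known exactly. Their poses are not given: they have to be found in the camera images.
- housing: Bare metal filter block on a grey foot, bolted down: foot 214 x 128 mm, block 206 x 120 mm, top 45 mm above the bench. Origin: centre of its underside; x axis along its length, from the wing knob's end (-x, nearer the robot) to the pivot's end (+x); z up. Two brass hose stubs stick out 22 mm from its -y side, 26 mm above the bench.
- panel (a point): Middle of the top inner edge, 116 mm above the bench, of the blue upright panel (64 mm wide, 9 mm thick) at the block's -x end. Its inner face is 42 mm from the knob's axis: the wing tips sweep 10 mm from it, and fingers opened wider than 40 mm may hit it. From it a blue arm (26 mm wide, top 85 mm above the bench) reaches over the cover's tip and carries the knob.
- wing_grip (a point): On the vertical axis of the black wing knob, 107 mm above the bench, at about the middle of the wings' height. Its x axis runs along the wings, z up. The wings are a flat upright blade 64 mm long, 10 mm thick, from 93 to 116 mm above the bench, over a round hub of 24 mm diameter (85 to 93 mm).
- wing (a joint): Angle of the wing knob, rad: 0 fully locked, grows anticlockwise seen from above, stop at 2.6. Starts between 0 and 0.4; stays where it is left (friction about 0.12 N m). The knob does not rise; it lifts the brass locking pin below it by 4 mm per rad. The pin stands in the fork at the cover's tip and clears the cover at about 2.0.
- fin_grip (a point): Centre of the part of the cover's red fin to grip, 76 mm above the bench and 55 mm from the pivot axis. Its x axis runs along the fin and the cover, pointing from the cover's tip towards the pivot; z up. The fin is 10 mm thick (its y), 30 mm long (x), and stands from 64 to 86 mm above the bench on a red foot 20 mm wide; the cover's top is 61 mm above the bench.
- pivot (a point): On the vertical axis of the cover's pivot screw, at the cover's top face, 61 mm above the bench. The dark screw head is 20 mm in diameter and stands 8 mm above the cover. The cover turns about this axis only.
- cover_tail (a point): Rim of the cover's round tail, on its centre line, at its top face. The steel cover is a plate 6 mm thick, 56 mm wide, 10 mm clear of the block's top; its forked tip is 124 mm from the pivot, its tail has a radius of 38 mm. A fixed stop hidden under the tail lets the cover open to one side only; which side differs from start to start and cannot be seen from above.
- cover (a joint): Angle of the cover about the pivot, rad: 0 closed (pointing along -x of the block, to the knob), positive anticlockwise from above, end stops at +-1.65. Friction about 0.2 N m (4 N at the fin); stays where it is left. Locked: under 0.03 of play. Unlocked: free to one side, blocked after about 0.12 (7 mm at the fin) to the other. The port is fully clear of the cover beyond about 0.95.
- port (a point): Centre of the top of the inspection port, 51 mm above the bench: a steel collar of 40 mm diameter with a dark opening, 60 mm from the pivot axis, under the closed cover.
- bottle: Loose clear bottle with a blue cap, 66 mm diameter, 130 mm high, near the block; origin at the centre of its underside. Not to be disturbed.
- beaker: Loose glass beaker, 75 mm wide, 91 mm high; origin at the centre of its underside. Not to be disturbed.
- spool: Loose spool of white tubing with black flanges, 62 mm diameter, 31 mm high; origin at the centre of its underside. Not to be disturbed.

How it is judged:
By the outcome, as a careful person would: the job done as asked, in the order asked, and still so for the second after the job is handed in, with the robot touching nothing.
It also fails if it takes over 59 s, if anything falls off the work surface, if the arm or the gripper's body presses on something with over 40 N, if the wrist force passes 120 N, or if a joint passes its speed limit or range.

## Working session

There is one attempt and no reset: what is moved stays moved. The work goes in short steps, each a Python script; the robot and the scene stay as the last script left them, time stands still between calls to the robot, and variables do not carry over. Pictures are saved under pics/ and viewed, at most 10 in all, crops included, and the job is handed in when it is done.

```bash
mkdir -p pics; ls
python3 - <<'E'
from bench import env, ticket, solver, grab_frame
import cv2,numpy as np
for n in("top","side"):
    f=grab_frame(n); cv2.imwrite(f"pics/{n}0.png",f["frame"][:,:,::-1]); np.savez(f"{n}.npz",**f)
    v=f["view"]; print(n,f["mtx"].tolist(),(-v[:3,:3].T@v[:3,3]).round(3),v[:3,:3].round(3).tolist())
print(env.sense()["ee_rot"],env.sense()["clock"],env.hold_point_z)
E
```

```text
bench.py
pics
top [[591.7378036236961, 0.0, 311.3900988741669], [0.0, 591.7378036236961, 246.5911429424279], [0.0, 0.0, 1.0]] [0.379 0.023 1.147] [[-0.0, -1.0, 0.031], [-0.984, -0.005, -0.178], [0.178, -0.03, -0.984]]
side [[439.84607413119954, 0.0, 316.6281422801645], [0.0, 439.84607413119954, 235.24481035889372], [0.0, 0.0, 1.0]] [ 0.446 -0.615  0.661] [[0.987, -0.16, 0.006], [-0.105, -0.676, -0.73], [0.121, 0.72, -0.684]]
[ 9.83412174e-01  1.81384056e-01  1.61083129e-05 -5.65104250e-04] 0.1 0.0187
```

View pics/top0.png

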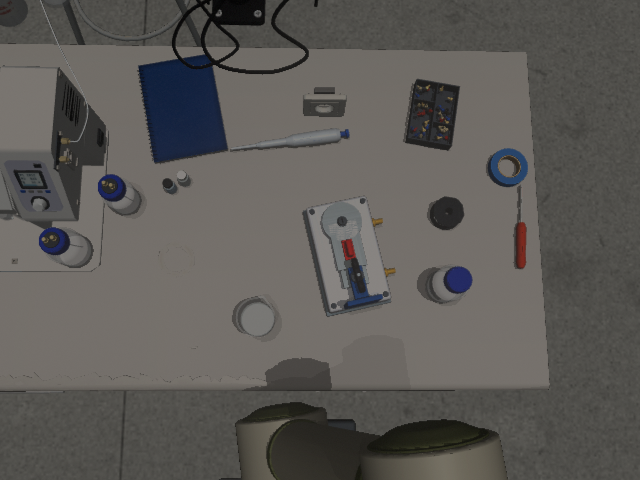

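View pics/side0.png

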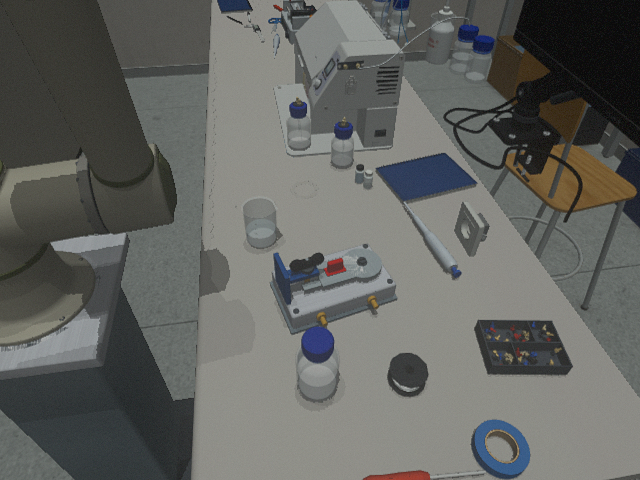

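The top view shows the pivot near (342,221), red fin (349,249), black wings (357,275), blue panel (362,300), beaker (256,318), bottle cap (458,280) and spool (447,212). The side view shows the same layout, with the wings near (306,262). Next I'll enlarge both.

```bash
cat > h.py <<'E'
import numpy as np,cv2
from bench import env, ticket, solver, grab_frame
def ray(f,px,z):
    v=f["view"];R=v[:3,:3];c=-R.T@v[:3,3]
    d=R.T@np.linalg.inv(f["mtx"])@np.array([px[0],px[1],1.]);return c+d*(z-c[2])/d[2]
def proj(f,p):
    q=f["mtx"]@(f["view"]@np.append(p,1))[:3];return q[:2]/q[2]
E
python3 - <<'E'
from h import *
t=np.load("top.npz");s=np.load("side.npz")
a=cv2.resize(t["frame"][190:325,290:410],None,fx=4,fy=4,interpolation=cv2.INTER_CUBIC)
b=cv2.resize(s["frame"][235:335,260:405],None,fx=2,fy=2,interpolation=cv2.INTER_CUBIC)
im=np.zeros((540,790,3),np.uint8);im[:540,:480]=a;im[:200,490:780]=b
cv2.imwrite("pics/c1.png",im[:,:,::-1])
f=t["frame"].astype(int);r,g,bl=f[...,0],f[...,1],f[...,2]
roi=np.zeros(r.shape,bool);roi[190:325,295:400]=1
for n,m,z in(("red",(r>110)&(g<60)&roi,.086),("blk",(f.max(2)<45)&roi,.116),("blue",(bl>r+40)&roi,.116)):
    k,l,st,ce=cv2.connectedComponentsWithStats(m.astype(np.uint8))
    for i in range(1,k):
        if st[i,4]>25:
            c=np.argwhere(l==i)[:,::-1].astype(np.float32)
            rect=cv2.minAreaRect(c); print(n,st[i].tolist(),ce[i].round(1),rect,ray(t,ce[i],z).round(4))
E
```

```text
red [342, 239, 14, 21, 120] [348.8 248.4] ((348.1769714355469, 248.766845703125), (19.412872314453125, 10.04372501373291), 77.00537872314453) [ 0.568  -0.0779  0.086 ]
blk [352, 259, 13, 34, 210] [357.5 275.7] ((356.796142578125, 275.41925048828125), (34.205257415771484, 8.332049369812012), 74.74488067626953) [ 0.5139 -0.0899  0.116 ]
blue [352, 282, 16, 17, 90] [358.6 292.2] ((359.4411926269531, 288.76470947265625), (16.73495864868164, 12.611852645874023), 75.96376037597656) [ 0.4849 -0.0913  0.116 ]
blue [348, 295, 35, 11, 141] [364.5 299.8] ((364.7176513671875, 299.7293701171875), (4.121678829193115, 34.92580795288086), 77.47119140625) [ 0.4716 -0.1015  0.116 ]
```

View pics/c1.png

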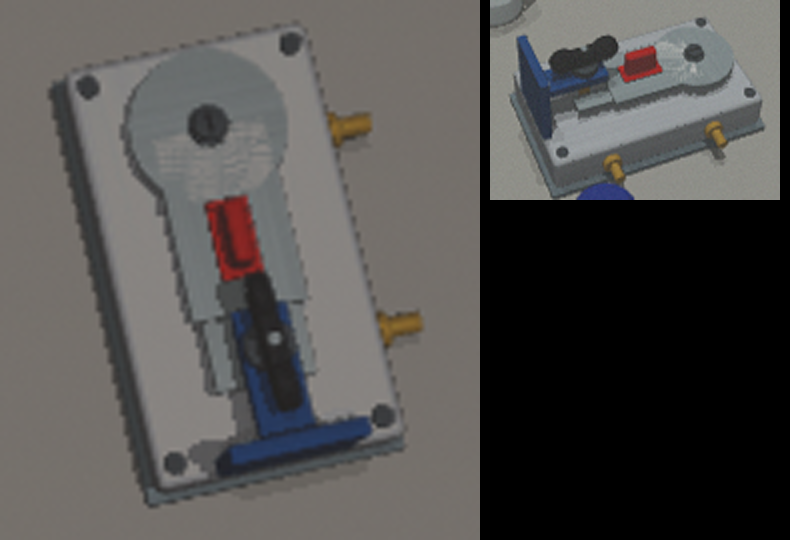

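The crop shows the wing knob's bright centre at about (358.8,274.5) in full-image pixels. The wing tips are near (354.4,259.5) and (362.8,291.3), almost along the block's axis. The pivot screw is at (342,221.2) and the red fin runs along (348,243) to (351,258).

Run:
```python
from h import *
t=np.load("top.npz");s=np.load("side.npz")
P=lambda u,v,z,f=t,o=(290,190),k=4:ray(f,(o[0]+u/k,o[1]+v/k),z)[:2]
ang=lambda a,b:np.arctan2(*(b-a)[::-1])
kn=P(275,338,.117);pv=P(208,125,.069);fn=P(230,222,.086);print("knob",kn,"pivot",pv,"kp dist",np.linalg.norm(kn-pv),"ang",ang(kn,pv))
S=lambda u,v,z:P(u-490,v,z,s,(260,235),2)
print("side: pivot",S(694,53,.069),"knob",S(585,53,.112))
w1,w2=P(258,278,.112),P(290,405,.112);print("wing",ang(w2,w1),(w1+w2)/2,np.linalg.norm(w1-w2))
print("panel ends",P(219,466,.116),P(368,428,.116),"panel",P(293,447,.116))
print("edges",ang(P(160,490,.045),P(65,80,.045)),ang(P(403,435,.045),P(300,25,.045)))
c=np.array([P(160,490,.045),P(65,80,.045),P(403,435,.045),P(300,25,.045)]);print("house c",c.mean(0))
for n,u,v,z in(("bottle",458,280,.13),("beaker",256,318,.045),("spool",447,212,.031)):print(n,ray(t,(u,v),z)[:2])
```

```text
knob [ 0.51602921 -0.09193107] pivot [ 0.62258294 -0.06734392] kp dist 0.10935367128958398 ang 0.22677944885815426
side: pivot [ 0.62230902 -0.0749155 ] knob [ 0.51702292 -0.09974679]
wing 0.2324386233067719 [ 0.5152641 -0.0919938] 0.05801497323957142
panel ends [ 0.45988925 -0.06676867] [ 0.47663233 -0.132291  ] panel [ 0.46824012 -0.09923208]
edges 0.2234741312774512 0.22447238182896678
house c [ 0.56540842 -0.08000805]
bottle [ 0.50532399 -0.26381165]
beaker [0.44387721 0.0915561 ]
spool [ 0.65104657 -0.27606732]
```

Run:
```python
from h import *
t=np.load("top.npz");s=np.load("side.npz")
x0,y0=265,240
a=cv2.resize(s["frame"][y0:y0+100,x0:x0+133],None,fx=6,fy=6,interpolation=cv2.INTER_CUBIC)
for p in((.516,-.092,.117),(.6225,-.0675,.069),(.6225,-.0675,.061)):
    u=(proj(s,p)-[x0,y0]+.5)*6-.5;print(u.round());cv2.drawMarker(a,tuple(int(i) for i in u),(0,255,0),0,12)
cv2.imwrite("pics/c2.png",a[:,:,::-1])
```

```text
[250. 100.]
[580. 114.]
[578. 132.]
```

View pics/c2.png

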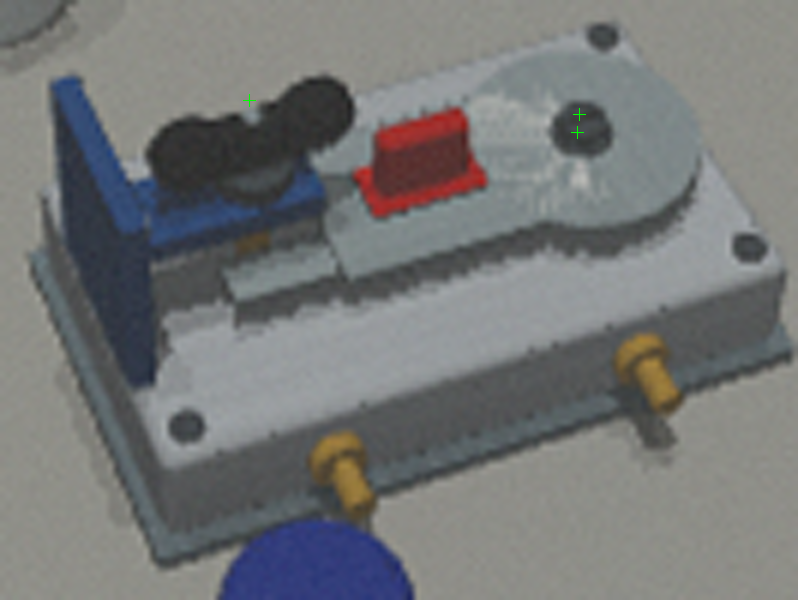

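The screw centre in the side view is at about (581,124) in crop pixels and the knob's dip centre at (255,117). Both agree with the top-view rays to about 3 mm. Estimates: knob (0.5175,-0.0925), pivot (0.6227,-0.0685), block yaw 0.225. I'll approach the knob next.

```bash
cat >> h.py <<'E'
from scipy.spatial.transform import Rotation as Ro
KN=np.array([.5175,-.0925]);PV=np.array([.6227,-.0685]);YAW=.228
def q(a): return (Ro.from_euler("z",a)*Ro.from_euler("x",np.pi)).as_quat()
def st(m=""):
    s=env.sense();print(m,"t%.1f"%s["clock"],np.round(s["position"],4),"F",np.round(s["contact_force"],1),"T",np.round(s["ft_torque"],2),"gap %.3f gf %.1f"%(s["finger_gap"],s["gripper_force"]),"q6 %.2f"%s["joints"][5]);return s
E
python3 - <<'E'
from h import *
for a in(YAW,YAW+np.pi):
    for z in(.16,.096):
        j=solver.ik([*KN,z],q(a));print(a,None if j is None else np.round(j,3))
for a in (YAW,YAW+np.pi):
  for d in(0,1.5,-1.5):
    p=PV+.053*np.array([-np.cos(YAW+d),-np.sin(YAW+d)]);j=solver.ik([*p,.067],q(a+d));print(d,None if j is None else np.round(j,3))
env.reach([*KN,.17],q(YAW)) if solver.ik([*KN,.17],q(YAW))[5]>0.3 else env.reach([*KN,.17],q(YAW+np.pi))
st()
E
```

```text
0.228 [-0.4    0.381  1.597 -0.     1.163  0.943]
0.228 [-0.4    0.462  1.665 -0.     1.015  0.943]
3.3695926535897933 [-0.4    0.381  1.597  0.     1.163 -2.199]
3.3695926535897933 [-0.4    0.462  1.665  0.     1.015 -2.199]
0 [-0.343  0.598  1.526 -0.     1.018  1.   ]
1.5 [-0.371  0.724  1.296  0.     1.121 -0.528]
-1.5 [-0.222  0.655  1.422 -0.     1.064  2.621]
0 [-0.343  0.598  1.526  0.     1.018 -2.142]
1.5 [-0.371  0.724  1.296 -0.     1.121  2.613]
-1.5 [-0.222  0.655  1.422  0.     1.064 -0.521]
 t2.0 [ 0.5174 -0.0933  0.1701] F [-0.4 -0.1  0.5] T [ 0.03  0.01 -0.04] gap 1.004 gf 0.0 q6 0.94
```

Run:
```python
from h import *
print(env.movel([*KN,.096],velocity=.08,guard=8)); st("down")
env.close_gripper(25); s=st("closed")
f=grab_frame("side");cv2.imwrite("pics/s1.png",cv2.resize(f["frame"][180:330,230:430],None,fx=4,fy=4)[:,:,::-1])
```

```text
False
down t3.1 [ 0.5178 -0.0926  0.0965] F [-0.2  0.   0.1] T [-0.01  0.01 -0.03] gap 1.002 gf 0.0 q6 0.94
closed t3.7 [ 0.5176 -0.0929  0.0962] F [-0.7 -2.6  0.9] T [-0.5   0.04  0.15] gap 0.105 gf 30.0 q6 0.94
```

View pics/s1.png

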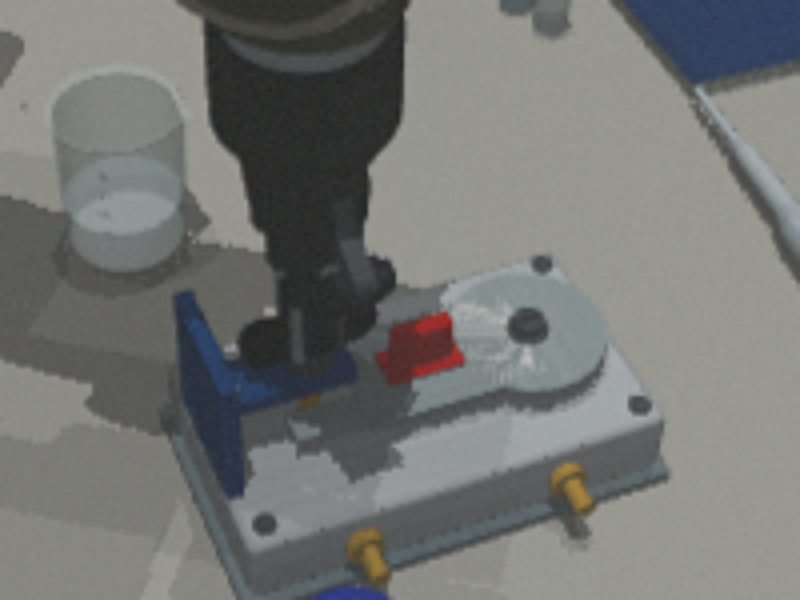

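The fingers grip the wing blade, with the hub around (312,350) and a wing tip on each side of it. Side loads are small, so I'll turn it in steps.

Run:
```python
from h import *
j0=np.array(env.sense()["joints"]);t0=env.sense()["ft_torque"][2]
for k in range(1,15):
    j=j0.copy();j[5]-=.2*k;env.set_joints(j);s=st("%.1f"%(.2*k))
    if abs(s["ft_torque"][2]-t0)>.8 or np.linalg.norm(s["contact_force"])>30: print("stop");break
```

```text
0.2 t4.1 [ 0.5175 -0.0928  0.0961] F [-1.1 -1.7  1.2] T [-0.25  0.25  0.06] gap 0.107 gf 29.9 q6 0.75
0.4 t4.4 [ 0.5175 -0.0928  0.0961] F [-2.5 -2.1  1.3] T [-0.17  0.31  0.15] gap 0.109 gf 29.9 q6 0.55
0.6 t4.7 [ 0.5175 -0.0928  0.0961] F [-2.3 -0.4  1.2] T [-0.12  0.44  0.14] gap 0.106 gf 30.0 q6 0.35
0.8 t5.0 [ 0.5174 -0.0928  0.0961] F [-4.2 -0.5  2.6] T [-0.08  0.61  0.19] gap 0.108 gf 30.1 q6 0.15
1.0 t5.3 [ 0.5174 -0.0928  0.0961] F [-4.3 -0.5  3.4] T [-0.04  0.77  0.15] gap 0.106 gf 30.1 q6 -0.05
1.2 t5.6 [ 0.5174 -0.0927  0.0961] F [-5.3 -0.5  5.1] T [-0.    0.92  0.15] gap 0.110 gf 30.2 q6 -0.25
1.4 t5.9 [ 0.5173 -0.0927  0.0961] F [-4.8 -0.8  4.8] T [-0.07  0.96  0.13] gap 0.110 gf 30.3 q6 -0.45
1.6 t6.2 [ 0.5173 -0.0928  0.0961] F [-6.   0.6  3.7] T [-0.06  1.02  0.12] gap 0.110 gf 30.3 q6 -0.65
1.8 t6.6 [ 0.5172 -0.0928  0.0961] F [-6.6  0.1  4.6] T [-0.04  1.04  0.1 ] gap 0.104 gf 30.3 q6 -0.85
2.0 t6.9 [ 0.5172 -0.0928  0.0961] F [-5.8 -0.8  4.1] T [-0.12  1.12  0.1 ] gap 0.111 gf 30.3 q6 -1.05
2.2 t7.2 [ 0.5172 -0.0928  0.0961] F [-6.4 -0.4  4.6] T [-0.14  1.09  0.12] gap 0.106 gf 30.3 q6 -1.25
2.4 t7.5 [ 0.5172 -0.0929  0.0961] F [-6.8 -1.1  4.9] T [-0.15  1.11  0.13] gap 0.108 gf 30.3 q6 -1.45
2.6 t7.8 [ 0.5171 -0.0929  0.0961] F [-6.4 -1.1  5.7] T [-0.2   1.18  0.01] gap 0.103 gf 30.3 q6 -1.65
2.8 t8.1 [ 0.5172 -0.0929  0.0963] F [-8.6 -1.1  7.6] T [-0.2   1.32 -2.12] gap 0.106 gf 85.8 q6 -1.85
stop
```

The knob hit its hard stop just past 2.6. I'll back off to unload, let go, lift and check.

Run:
```python
from h import *
j=np.array(env.sense()["joints"]);j[5]+=.18;env.set_joints(j);st("back")
env.release();st("rel");p=env.sense()["position"]
env.movel([p[0],p[1],.17],velocity=.15);st("up")
p=PV-.053*np.array([np.cos(YAW),np.sin(YAW)])
env.reach([*p,.17],q(YAW));st("fin")
f=grab_frame("side");cv2.imwrite("pics/s2.png",cv2.resize(f["frame"][200:330,250:420],None,fx=4,fy=4)[:,:,::-1])
```

```text
back t8.4 [ 0.5171 -0.0929  0.0961] F [-4.9 -0.8  1.9] T [-0.22  0.66 -0.35] gap 0.107 gf 30.0 q6 -1.66
rel t9.1 [ 0.5172 -0.0929  0.0963] F [-0.5 -0.1  0.2] T [ 0.03 -0.03  0.07] gap 1.002 gf 0.0 q6 -1.67
up t9.8 [ 0.5168 -0.0927  0.1692] F [ 0.2 -0.  -0.9] T [-0.01  0.01 -0.05] gap 1.001 gf 0.0 q6 -1.67
fin t12.0 [ 0.571  -0.0805  0.1699] F [ 0.2  0.9 -0.2] T [-0.02  0.02  0.02] gap 0.999 gf 0.0 q6 1.00
```

View pics/s2.png

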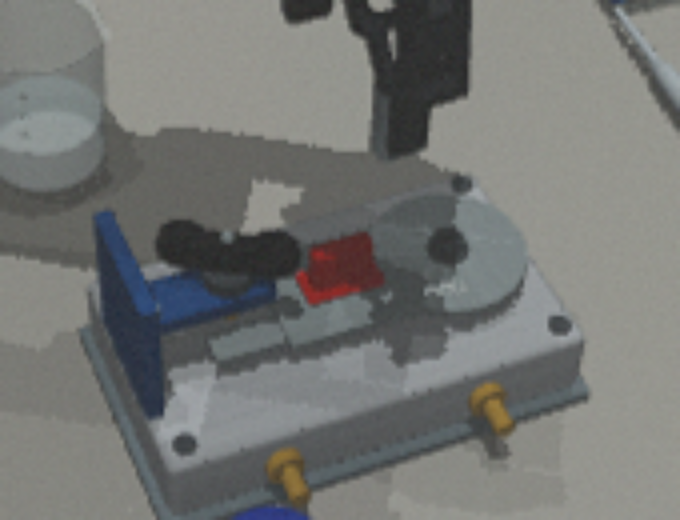

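The wings at (230,250) have turned well past 90°, and the tip toward the fin ends at (290,255), clear of the grip area. Now I'll grip the fin and feel both ways.

```bash
cat >> h.py <<'E'
def fin(d,r=.053): 
    return PV-r*np.array([np.cos(YAW+d),np.sin(YAW+d)])
def go(d,guard=None,z=.067,v=.05,off=np.zeros(2)):
    return env.movel([*(fin(d)+off),z],velocity=v,frame=q(YAW+d),guard=guard)
E
python3 - <<'E'
from h import *
print(env.movel([*fin(0),.067],velocity=.08,guard=8)); st("down")
env.close_gripper(25);st("closed")
for sg in(1,-1):
    for d in(.05,.1,.14,.18,.22):
        h=go(sg*d,guard=14);st(f"{sg*d} {h}")
        if h: break
    else: print("FREE",sg);break
    go(0);st("back")
E
```

```text
False
down t13.5 [ 0.5714 -0.0806  0.0675] F [-1.  -0.6  0.5] T [-0.02  0.02  0.02] gap 0.998 gf 0.0 q6 1.00
closed t14.2 [ 0.5711 -0.0806  0.0671] F [-1.3 -0.8  1.8] T [-0.09  0.06 -0.26] gap 0.111 gf 29.7 q6 1.00
0.05 False t14.5 [ 0.5719 -0.0835  0.0671] F [-0.5 -2.4  0.2] T [-0.55  0.08  0.03] gap 0.110 gf 29.4 q6 0.95
0.1 False t14.7 [ 0.5726 -0.086   0.0671] F [-0.5 -4.1  0.9] T [-0.79  0.1   0.01] gap 0.111 gf 29.5 q6 0.89
0.14 False t15.0 [ 0.5732 -0.0877  0.0671] F [-0.8 -3.6  2.1] T [-0.6   0.18 -0.25] gap 0.110 gf 30.2 q6 0.85
0.18 False t15.2 [ 0.5736 -0.0887  0.0671] F [-4.1 -0.   4.9] T [ 0.1   0.55 -0.66] gap 0.109 gf 37.3 q6 0.81
0.22 False t15.5 [ 0.574  -0.0896  0.0671] F [-7.3  6.7  8.6] T [ 0.97  1.06 -0.95] gap 0.108 gf 48.1 q6 0.77
FREE 1
```

Past about 0.14 the load climbs (pad force up to 48 N and the arm lagging 2 mm), so the + side is blocked. I'll go the other way.

Run:
```python
from h import *
for d in(0,-.12,-.2,-.3,-.4,-.55):
    go(d,v=.05);s=st(f"{d}")
    e=np.linalg.norm(s["position"][:2]-fin(d))
    if np.linalg.norm(s["contact_force"])>20 or e>.004: print("STOP",e);break
```

```text
0 t15.8 [ 0.5711 -0.0804  0.0671] F [-1.6 -3.5  2.7] T [-0.48  0.26 -0.34] gap 0.108 gf 30.6 q6 1.00
-0.12 t16.1 [ 0.57   -0.0742  0.0671] F [-1.1 -1.4  4.4] T [-0.26  0.21 -0.27] gap 0.113 gf 30.3 q6 1.13
-0.2 t16.4 [ 0.5698 -0.07    0.0671] F [-0.4 -0.5  3.8] T [-0.09  0.15 -0.2 ] gap 0.108 gf 30.1 q6 1.21
-0.3 t16.6 [ 0.5699 -0.0646  0.067 ] F [-0.1  0.8  4.3] T [ 0.1   0.11 -0.13] gap 0.112 gf 30.0 q6 1.32
-0.4 t16.9 [ 0.5706 -0.0594  0.067 ] F [-0.6  1.8  4.7] T [ 0.28 -0.01 -0.14] gap 0.108 gf 30.0 q6 1.43
-0.55 t17.2 [ 0.5725 -0.0516  0.0671] F [1.1 5.2 4.8] T [ 0.71 -0.12  0.01] gap 0.109 gf 30.0 q6 1.59
```

Free, with a low load. Carry on to about -1.5.

Run:
```python
from h import *
for d in np.arange(-.7,-1.56,-.14):
    go(d,v=.05);s=st(f"{d:.2f}")
    e=np.linalg.norm(s["position"][:2]-fin(d))
    if np.linalg.norm(s["contact_force"])>22 or e>.004: print("STOP",e);break
```

```text
-0.70 t17.5 [ 0.5756 -0.0441  0.0671] F [0.8 5.4 5.4] T [ 0.91 -0.13  0.13] gap 0.106 gf 30.0 q6 1.76
-0.84 t17.8 [ 0.5796 -0.0375  0.0671] F [1.6 6.3 4.6] T [ 1.07 -0.24  0.17] gap 0.105 gf 30.0 q6 1.91
-0.98 t18.1 [ 0.5843 -0.0316  0.0671] F [2.3 7.3 4.6] T [ 1.2  -0.33  0.16] gap 0.111 gf 30.0 q6 2.06
-1.12 t18.4 [ 0.5898 -0.0264  0.0671] F [2.2 8.6 4.5] T [ 1.3  -0.37  0.22] gap 0.111 gf 29.9 q6 2.21
-1.26 t18.7 [ 0.5961 -0.022   0.0671] F [3.3 8.8 3.9] T [ 1.47 -0.58  0.22] gap 0.105 gf 29.9 q6 2.36
-1.40 t19.0 [ 0.6029 -0.0185  0.0671] F [ 4.4 10.5  2.9] T [ 1.52 -0.67  0.22] gap 0.112 gf 29.8 q6 2.51
-1.54 t19.3 [ 0.6101 -0.0159  0.0671] F [ 5.5 11.1  2.7] T [ 1.7  -0.87  0.24] gap 0.108 gf 29.7 q6 2.66
```

Run:
```python
from h import *
env.release();p=env.sense()["position"]
env.movel([p[0],p[1],.2],velocity=.15);st("up")
env.set_joints([-1.429,.313,1.498,0,1.331,-.223]);st("home")
f=grab_frame("top");cv2.imwrite("pics/t2.png",cv2.resize(f["frame"][180:350,220:490],None,fx=2.9,fy=2.9)[:,:,::-1])
```

```text
up t21.1 [ 0.6087 -0.0173  0.1989] F [ 0.7 -0.1 -0.3] T [-0.03 -0.01  0.04] gap 1.000 gf 0.0 q6 2.66
home t23.5 [ 0.1878 -0.4902  0.2311] F [ 0.1 -0.3 -0.1] T [-0.04  0.01 -0.01] gap 0.999 gf 0.0 q6 -0.22
```

View pics/t2.png

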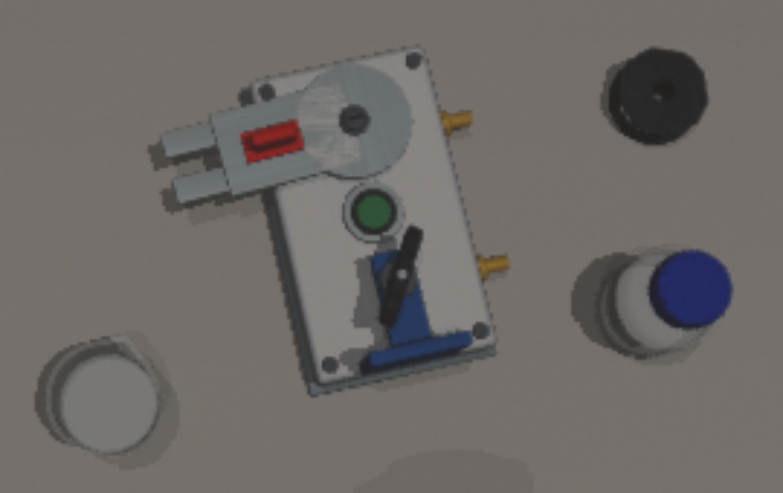

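The cover points left at about a right angle and the port at (373,211) is fully clear. The wings are at about 2.6 rad, and the bottle, beaker and spool haven't moved.

```bash
python3 -c "
from bench import env, ticket, solver, grab_frame
print(ticket.hand_in())"
```

```text
the job is handed in; nothing more can be done
None
```

The job is handed in: the knob is turned to its stop, the cover is swivelled about 1.5 rad clockwise (its free side), the port is fully uncovered, and the gripper is clear with the bottle, beaker and spool where they stood.

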